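Seat the feed tube in the tart-filling pump

ROBOT

A 6-joint arm with a two-finger parallel gripper is mounted at the origin on the work surface. World frame = base frame: x ahead of the robot, y to its left, z up, the work surface at z = 0. Lengths are in m, angles in rad, forces in N, time in s.
With the tool pointing down it reaches from about 0.375 to 0.9 m from the base axis. Payload 3.1 kg.
Tool frame: the origin (TCP) lies between the finger pads; the fingertips stand 19 mm ahead of it and the grasp point (between the pads) is the TCP; z points along the fingers, y is the direction in which the jaws open and shut (so a half turn about z gives the same grasp; the last joint's range is limited). The gripper opens to 87 mm and grips with 3 to 60 N. Pads are 19 mm wide; open, the fingers measure 117 mm over their backs; the gripper's body (75 mm by 190 mm) begins 51 mm behind the grasp point.
Start: joints at [-1.308, 0.527, 1.433, -0, 1.181, -0.178], TCP at [0.267, -0.565, 0.242] pointing down, gripper open.
Joint ranges: [-3.08, 3.08], [-0.75, 2.2], [0.22, 2.44], [-1.43, 4.57], [0, 2.65], [-2.85, 2.85]. Speed limits (rad/s): [2.79, 2.79, 3.14, 3.14, 3.14, 3.14].

INTERFACE

Orientations are given as a unit quaternion [x, y, z, w].
In Python, from rig import robot gives the robot as it stands.
- The arm moves only by the tool apply_moves, never from a script. Its argument "series" is a list of rows, each a list of 7 numbers: the shift along the tool's x, y, z in cm, then the turn, a rotation vector about the tool's x, y, z in degrees, then the opening, from 0 (shut) to 1 (fully open). In form: [[dx, dy, dz, rx, ry, rz, grip], ...]. A call has 1 to 5 rows; each row is the pose to reach, as a shift and turn from the pose commanded when the call began, along the tool's axes at that moment; what a row does not reach only later rows make up. A row lasts 1/12 s, in which the tool goes at most 41.7 mm and 7.16 degrees, less where a joint would pass 70% of its speed; a pose out of reach is approached as far as the arm can. A call with a gripper value outside its range is refused whole. The fingers move at their own pace and stop on an object; "newtons" is the grip in N (left out, the last holds). Time passes only in rows, so rows that repeat a pose let the fingers close. It gives the time, the measured TCP pose, the force and the opening at its end, in the units of the state.
- robot.get_obs(): the state, without advancing time (a new reading comes with each control period).
- robot.camera(name): name is "scene" or "top"; returns the picture (400x640x3 uint8, red, green, blue); there is no depth.
- robot.camera_params(name): a dict with "mtx" (3x3 intrinsics, pixels), "origin" and "rotation" of the camera in the world. Camera axes: x right, y down, z forward; pixel columns grow to the right and rows downward; lengths in m; the calibration is good to about 2 mm. A picture is of the moment at which its call begins. camera_params takes no time and is no camera call.
- robot.hand_in(): hands the job in, once; it reports no verdict.
The state is a dict: "time": time; "q": joint angles; "joint_velocities": joint speeds; "joint_torque": joint torques, N m; "position": TCP position; "tool_rot": TCP orientation; "ft_force": force on the tool from outside, world axes, zero at the start; "moment": the same for the moment, N m; "grip_width": finger opening in m.
Only numpy, scipy, OpenCV 4.12 (cv2) and the standard library are available. Lean on these libraries where they do the work, as an engineer would, in place of code of your own. Each camera call takes 0.05 s, during which the arm holds its last target. There are 200 camera calls.

TASK

Take the long white feed tube out of the drying rack and push it, tapered foot first, into the push-fit collet on top of the filling pump: past the stiff seal until it is fully home on the stop inside, pushing steadily and gently, never ramming it. Only then slide the steel locking fork fully closed around the tube, let go of everything, and leave all the other things where they are.

Things in the scene. Friction and masses are not known exactly. Their poses are not given: they have to be found in the camera images.
- tube: the long rigid feed tube, plastic white, 60 g, 16 mm outside diameter, 160 mm long (the longest thing in the rack); origin at the centre of its foot, z along the tube to its open top. The foot is tapered: 11 mm wide at the end, full 16 mm from 7 mm up. It stands foot down in one of the rack's three sockets, about 40 mm deep, and can lean up to 3 degrees
- rack: white drying rack fixed to the table, block 50 x 190 x 50 mm (x, y, z), origin at the centre of its underside; three sockets of 18 mm bore, 40 mm deep, on its y axis at y = -60, 0, +60 mm; which socket holds the tube varies. Fingers closing along the rack's x axis have free room
- fitting: steel and aluminium filling-pump head fixed to the table; origin on the table under the collet's axis, z up. Square block 60 x 60 mm, 65 mm high, with the vertical collet bore in its top; pump barrel (52 mm thick, to 66 mm high) runs 115 mm to its +x; a rail 40 mm wide, 63 mm high, runs 150 mm to its +y and carries the locking fork
- mouth (a point): centre of the collet's mouth, a hole ringed in black in the block's top face, 65 mm above the table. Bore 18 mm with a 45 degree lead-in 26 mm wide. The hard stop inside lies between 23 and 43 mm below the mouth, differs each time and is not measured: it is felt as a steep rise of force. More than 40 N of the tube on the stop counts as ramming
- seal (a point): point on the bore's axis at the seal, 12 mm below the mouth. The tube's foot meets it when 12 to 14 mm deep; pushing through takes about 5 to 16 N until the foot is about 20 mm deep, from there it slides at about 3 to 9 N and this friction holds it
- lock (a joint): slide of the locking fork, a flat steel fork on the rail: travel 0 (open) to 0.030 m (closed) towards the pump head's -y; starts between 0 and 0.008; friction about 2 N, stays where it is left, rigid end stop at 0.030. Closed, its two prongs (24 mm slot, 7 mm above the mouth at most) straddle the tube
- tab (a point): outer (+y) face of the upright tab at the fork's outer end, 3 mm below the tab's top edge. The tab is a steel plate 36 mm wide (x), 8 mm thick (y), 30 mm tall above the fork; its top is 102 mm above the table, the fork's top face 72 mm. Push this face towards the pump head's -y to close; closed, it is 105 mm from the tube's axis
- short_tube: bystander: white plastic tube, 16 mm thick, only 105 mm long, standing in another socket of the rack; origin at the centre of its foot
- nozzle: bystander: white piping nozzle standing in another socket, 110 mm tall, 16 mm foot, body up to 30 mm wide tapering to a point; origin at its foot
- bottle_a: bystander: cream squeeze bottle with black cap and white tip, 60 mm wide, 181 mm tall; origin under its centre
- bottle_b: bystander: a second such squeeze bottle
- cap_cup: bystander: small clear plastic cup, 60 mm wide, 45 mm tall; origin under its centre
- spatula: bystander: spatula lying on the table
- jar: bystander: glass jar with steel lid, 66 mm wide, 90 mm tall; origin under its centre
- tart: bystander: loose tart shell on the gold tray, 70 mm wide
Things that resemble listed ones, but are neither listed nor needed, are in the scene too. Leave any green look-alike of the fitting alone.

How it is judged:
By the outcome, as a careful person would: the job done as asked, in the order asked, and still so for the second after the job is handed in, with the robot touching nothing.
It also fails if it takes over 72 s, if anything falls off the work surface, if the arm or the gripper's body presses on something with over 40 N, if the wrist force passes 120 N, or if a joint passes its speed limit or range.

## Working session

There is one attempt and no reset: what is moved stays moved. The work goes in short steps, Python scripts to look and compute and a tool call to move; the robot and the scene stay as the last step left them, time stands still between calls to the robot, and variables do not carry over. Pictures are saved under pics/ and viewed, about 8 in all and at most 12, crops included, and the job is handed in when it is done.

Besides the shell and the picture viewer there is one more tool, called after ">>>" in YAML: its name, and indented under it one key for each argument. apply_moves: Moves the arm, as the interface text tells. Its arguments: {"type":"object","properties":{"series":{"type":"array"},"newtons":{"type":"number"}},"required":["series"]}

```bash
ls; mkdir -p pics
python3 - <<'E'
from rig import robot
import cv2
o=robot.get_obs(); print({k:(v if not hasattr(v,'round') else v) for k,v in o.items()})
for n in ("scene","top"):
    cv2.imwrite(f"pics/{n}0.png",robot.camera(n)[:,:,::-1]); print(n,robot.camera_params(n))
E
```

```text
pics
{'time': 0.0, 'q': array([-1.30852264e+00,  5.28459867e-01,  1.43393498e+00, -9.60198599e-06,
        1.18138123e+00, -1.78505127e-01]), 'joint_velocities': array([ 0.00139775,  0.00142338,  0.00057875,  0.00039208,  0.00070301,
       -0.00029418]), 'joint_torque': array([-9.62282211e-04, -4.40037167e+01, -1.76593816e+01,  6.31494122e-02,
        5.83423488e-02, -1.69364635e-04]), 'position': array([ 0.26648772, -0.56455872,  0.24056507]), 'tool_rot': array([ 9.75811414e-01,  2.18611280e-01, -5.01477897e-05, -1.09056686e-03]), 'ft_force': array([ 0.08214626,  0.38461489, -0.50079012]), 'moment': array([ 0.02509497, -0.0059092 , -0.02727981]), 'grip_width': 0.08728405407094658}
scene {'mtx': array([[383.94938904,   0.        , 315.54072868],
       [  0.        , 383.94938904, 204.39895744],
       [  0.        ,   0.        ,   1.        ]]), 'origin': array([ 1.00697975, -0.71519736,  0.69965373]), 'rotation': array([ 0.83444297,  0.28982764, -0.14996572, -0.44408912])}
top {'mtx': array([[475.49254643,   0.        , 318.82361988],
       [  0.        , 475.49254643, 194.71869616],
       [  0.        ,   0.        ,   1.        ]]), 'origin': array([ 0.35143179, -0.02040315,  1.48209393]), 'rotation': array([ 0.71499405, -0.69762823,  0.03429045, -0.03037299])}
```

View pics/scene0.png

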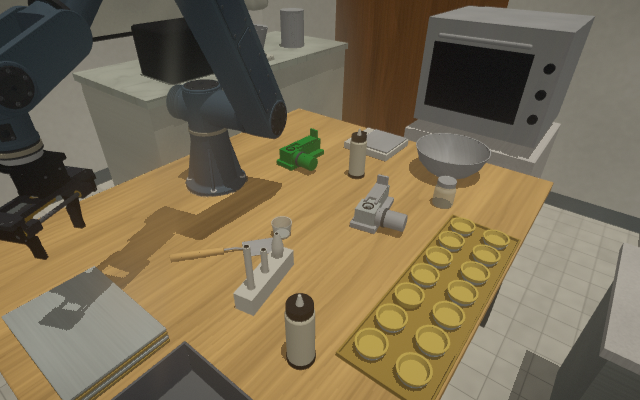

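View pics/top0.png

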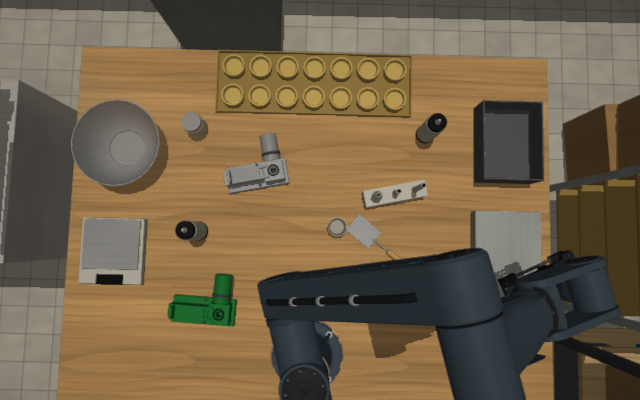

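The scene view shows the steel fitting near (375,207) and the rack near (265,280). The upright candidates in the rack are the ones at (249,268), (264,262) and (277,245). The top view has the fitting mouth at about (273,170), the rack at (395,193), and the green look-alike at (203,312), which I'll leave alone. Next I'll enlarge crops of the rack and fitting.

```bash
cat > h.py <<'E'
import numpy as np, cv2
from scipy.spatial.transform import Rotation as R
from rig import robot
def cam(n):
    p=robot.camera_params(n); return p["mtx"],p["origin"],R.from_quat(p["rotation"]).as_matrix()
def proj(n,P):
    K,o,M=cam(n); c=(np.atleast_2d(P)-o)@M; u=c@K.T; return u[:,:2]/u[:,2:]
def ray(n,uv):
    K,o,M=cam(n); return o,M@np.linalg.solve(K,[uv[0],uv[1],1.])
def plane(n,uv,z):
    o,d=ray(n,uv); return o+d*(z-o[2])/d[2]
def crop(img,x,y,w,h,s): return cv2.resize(img[y:y+h,x:x+w],None,fx=s,fy=s,interpolation=cv2.INTER_CUBIC)
E
python3 - <<'E'
from h import *
s=cv2.imread("pics/scene0.png");t=cv2.imread("pics/top0.png")
print(plane("scene",(10,10),0)[:2], plane("top",(395,193),0.05), plane("top",(273,170),.065))
a=np.hstack([crop(s,220,225,80,60,5),crop(s,340,170,80,60,5)])
b=np.hstack([crop(t,355,165,80,60,5),crop(t,220,130,80,60,5)])
cv2.imwrite("pics/crop1.png",np.vstack([a,b]))
E
```

```text
[-5.23431076  1.11630987] [ 0.49386375 -0.25727277  0.05      ] [0.55266541 0.11280086 0.065     ]
```

View pics/crop1.png

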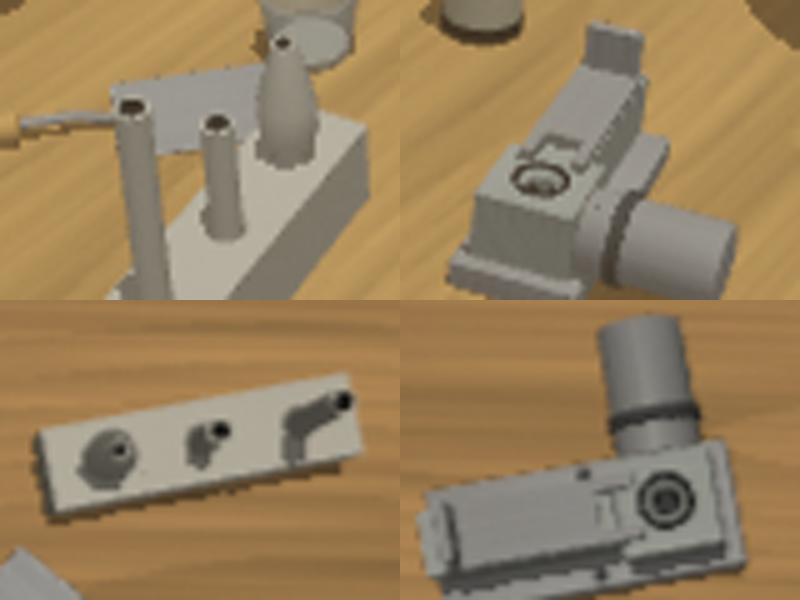

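Candidates, as top-view pixels with scene pixels in brackets:
- (424,185) [(246,246)]: the tallest, a straight tube with an open top. This is the long feed tube, in the -y end socket.
- (399,191) [(263,249)]: the short tube.
- (379,195) [(276,234)]: the bulbous, pointed nozzle.

The collet mouth is at top (273.4,170) / scene (368,206). Next come measurements.

Run:
```python
from h import *
np.set_printoptions(precision=4,suppress=True)
t=cv2.imread("pics/top0.png"); hsv=cv2.cvtColor(t,cv2.COLOR_BGR2HSV)
# rack top face
m=np.zeros(t.shape[:2],np.uint8); m[170:215,355:435]=((hsv[...,1]<60)&(hsv[...,2]>165))[170:215,355:435]*255
m=cv2.morphologyEx(m,cv2.MORPH_CLOSE,np.ones((9,9)))
c=max(cv2.findContours(m,0,2)[0],key=cv2.contourArea); P=np.array([plane("top",p[0],.05)[:2] for p in c],np.float32)
print("rack",cv2.minAreaRect(P), cv2.contourArea(c))
q=[(42,132),(345,76),(362,152),(55,218)]
Q=np.array([plane("top",(355+a/5,165+b/5),.05)[:2] for a,b in q]);print(Q,Q.mean(0))
def tri(a,b):
    o1,d1=ray("scene",a);o2,d2=ray("top",b)
    s=np.linalg.lstsq(np.c_[d1,-d2],o2-o1,rcond=None)[0]; p,q=o1+s[0]*d1,o2+s[1]*d2; return (p+q)/2,np.linalg.norm(p-q)
print("long",tri((246.2,246.2),(423.6,184.9)));print("short",tri((263.4,249.4),(399.3,191)));print("nozzle",tri((276.4,233.4),(379,195)))
print("mouth",tri((368,206),(273.3,170)), plane("scene",(368,206),.065),plane("top",(273.3,170),.065))
for n,uv in (("tab scene TL",(377.6,174.6)),("tab scene TR",(388.5,177))): print(n,plane("scene",uv,.102))
# fitting rail long edges in top crop
for n,(a,b),z in (("fork NW",(430,192),.072),("fork NE",(585,162),.072),("rail SW",(440,280),.063),("rail SE",(615,245),.063),("blk TR",(718,142),.065),("blk BR",(727,242),.065)): print(n,plane("top",(220+(a-400)/5,130+b/5),z))
```

```text
rack ((0.49537310004234314, -0.2579331398010254), (0.04771890118718147, 0.18541331589221954), 12.076367378234863) 886.0
[[ 0.4963 -0.1615]
 [ 0.5351 -0.3451]
 [ 0.489  -0.3556]
 [ 0.4444 -0.1701]] [ 0.4912 -0.258 ]
long (array([ 0.5083, -0.3148,  0.1701]), np.float64(0.0052097346047555145))
short (array([ 0.4957, -0.2566,  0.1152]), np.float64(0.006307979234480353))
nozzle (array([ 0.4822, -0.1977,  0.119 ]), np.float64(0.006037643320308398))
mouth (array([0.5552, 0.1136, 0.0644]), np.float64(0.005781933332479374)) [0.5576 0.1151 0.065 ] [0.5527 0.1119 0.065 ]
tab scene TL [0.5149 0.2357 0.102 ]
tab scene TR [0.5491 0.2439 0.102 ]
fork NW [0.553  0.2527 0.072 ]
fork NE [0.5734 0.1608 0.072 ]
rail SW [0.5012 0.2462 0.063 ]
rail SE [0.5249 0.1421 0.063 ]
blk TR [0.5887 0.0821 0.065 ]
blk BR [0.5282 0.0748 0.065 ]
```

```bash
cat >> h.py <<'E'
def goto(x,y,z,yaw):
    "shift (cm) and turn (deg) in tool axes to TCP x,y,z pointing down, jaw axis at world angle yaw (deg)"
    o=robot.get_obs(); M=R.from_quat(o["tool_rot"]).as_matrix()
    a=np.radians(yaw); Y=np.array([np.cos(a),np.sin(a),0]); Z=np.array([0,0,-1.]); T=np.c_[np.cross(Y,Z),Y,Z]
    print("t %.2f"%o["time"],"pos",o["position"].round(4),"F",o["ft_force"].round(1),"w %.4f"%o["grip_width"])
    print("go",(M.T@(np.array([x,y,z])-o["position"])*100).round(2),np.degrees(R.from_matrix(M.T@T).as_rotvec()).round(2))
E
python3 -c "
from h import *
goto(.508,-.3155,.24,12)
print(plane('top',(436,122),.17),plane('top',(425,138),0))"
```

```text
t 0.10 pos [ 0.2665 -0.5646  0.2406] F [-0.3  0.6 -1. ] w 0.0870
go [ 32.47 -12.23   0.1 ] [ -0.08  -0.09 -76.74]
[ 0.68560323 -0.35100094  0.17      ] [ 0.67633088 -0.35901327  0.        ]
```

>>> apply_moves:
  series:
    - [4, -1.5, 0, 0, 0, -7, 1]
    - [8, -3, 0, 0, 0, -14, 1]
    - [12, -4.5, 0, 0, 0, -21, 1]
    - [16, -6, 0, 0, 0, -28, 1]
    - [20, -7.5, 0, 0, 0, -35, 1]
  newtons: 40

```text
time: 0.52
position: [0.4126, -0.4141, 0.2411]
tool_rot: [0.864, 0.504, 0.0, -0.001]
ft_force: [0.0, 0.2, -0.6]
grip_width: 0.0869
```

```bash
python3 -c "
from h import *
goto(.508,-.3155,.24,12)"
```

```text
t 0.52 pos [ 0.4126 -0.4141  0.2411] F [ 0.   0.2 -0.6] w 0.0869
go [13.28  3.46  0.11] [-4.000e-02 -5.000e-02 -4.144e+01]
```

>>> apply_moves:
  series:
    - [3.5, 1, 0, 0, 0, -7, 1]
    - [7, 2, 0, 0, 0, -14, 1]
    - [10, 3, 0, 0, 0, -21, 1]
    - [12, 3.3, 0, 0, 0, -28, 1]
    - [13, 3.4, 0, 0, 0, -35, 1]

```text
time: 0.93
position: [0.5076, -0.3169, 0.2411]
tool_rot: [0.67, 0.742, 0.0, -0.001]
ft_force: [-0.7, -0.3, -0.1]
grip_width: 0.0871
```

>>> apply_moves:
  series:
    - [0, 0, 0, 0, 0, -6.2, 1]
    - [0, 0, 0, 0, 0, -6.2, 1]

```text
time: 1.1
position: [0.5062, -0.3186, 0.241]
tool_rot: [0.632, 0.775, -0.0, -0.001]
ft_force: [-0.1, 0.2, 0.7]
grip_width: 0.0869
```

Run:
```python
from h import *
goto(.508,-.3155,.24,12)
s=robot.camera("scene")[:,:,::-1];t=robot.camera("top")[:,:,::-1]
cv2.imwrite("pics/s1.png",s);cv2.imwrite("pics/t1.png",t)
o=robot.get_obs();P=o["position"];print(proj("scene",P),proj("top",P))
M=R.from_quat(o["tool_rot"]).as_matrix()
print("tips",[proj("scene",P+M@np.array([0,sg*.0435,.019])).round(1) for sg in (1,-1)])
cv2.imwrite("pics/crop2.png",np.vstack([crop(s,180,140,160,120,5)[:600]]))
```

```text
t 1.10 pos [ 0.5062 -0.3186  0.241 ] F [-0.1  0.2  0.7] w 0.0869
go [0.27 0.24 0.1 ] [-0.05 -0.05 -0.32]
[[238.89269789 219.794967  ]] [[430.81658402 182.1935751 ]]
tips [array([[257.8, 233.4]]), array([[222.7, 221.4]])]
```

View pics/crop2.png

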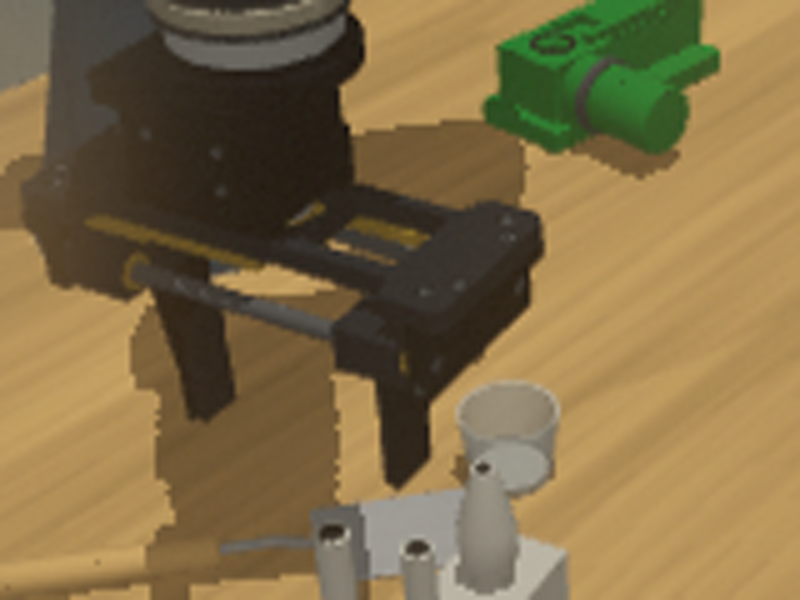

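The crop shows open fingers above the tube, with tips at about (221,224) and (260,237). That agrees with the projection to within the tip-corner size. The tube top is at (246,246). I'll descend and look once before closing.

>>> apply_moves:
  series:
    - [0.25, 0.25, 0, 0, 0, -0.3, 1]
    - [0.25, 0.25, 3, 0, 0, -0.3, 1]
    - [0.25, 0.25, 6, 0, 0, -0.3, 1]
    - [0.25, 0.25, 8.5, 0, 0, -0.3, 1]
    - [0.25, 0.25, 9.6, 0, 0, -0.3, 1]

```text
time: 1.62
position: [0.5059, -0.3158, 0.1423]
tool_rot: [0.632, 0.775, 0.0, -0.003]
ft_force: [0.4, -0.1, -0.4]
grip_width: 0.0872
```

Run:
```python
from h import *
goto(.508,-.3155,.145,12)
s=robot.camera("scene")[:,:,::-1]
cv2.imwrite("pics/s2.png",s)
cv2.imwrite("pics/crop3.png",crop(s,200,190,100,75,8))
P=robot.get_obs()["position"];print(proj("scene",P+[0,0,.025]))
```

```text
t 1.62 pos [ 0.5059 -0.3158  0.1423] F [ 0.4 -0.1 -0.4] w 0.0872
go [-0.01  0.21 -0.27] [-0.2  -0.28 -0.38]
[[243.99282968 247.26125296]]
```

View pics/crop3.png

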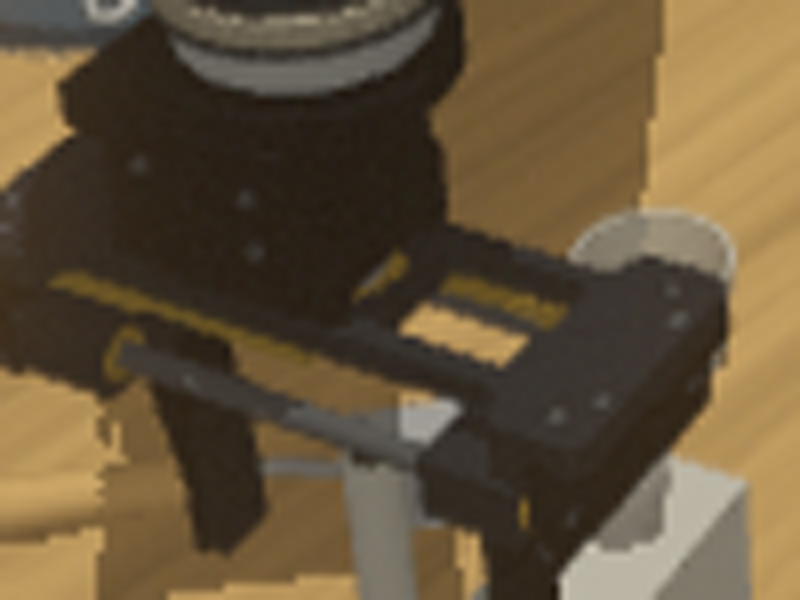

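The tube sits between the fingers, slightly toward the right finger (crop x≈385 against a gap centre of about 372). I'll shift 2 mm and close.

>>> apply_moves:
  series:
    - [0, 0.2, -0.3, 0.2, 0.3, -0.4, 1]
    - [0, 0.2, -0.3, 0.2, 0.3, -0.4, 0.4]
    - [0, 0.2, -0.3, 0.2, 0.3, -0.4, 0]
    - [0, 0.2, -0.3, 0.2, 0.3, -0.4, 0]
    - [0, 0.2, -0.3, 0.2, 0.3, -0.4, 0]
  newtons: 50

```text
time: 2.08
position: [0.5104, -0.317, 0.15]
tool_rot: [0.628, 0.778, 0.0, -0.002]
ft_force: [-0.0, 0.5, 0.0]
grip_width: 0.0678
```

>>> apply_moves:
  series:
    - [0, 0, 0, 0, 0, 0, 0]
    - [0, 0, 0, 0, 0, 0, 0]
    - [0, 0, 0, 0, 0, 0, 0]

```text
time: 2.33
position: [0.5098, -0.3165, 0.1488]
tool_rot: [0.628, 0.778, 0.0, -0.003]
ft_force: [-0.5, 0.7, 0.2]
grip_width: 0.0482
```

>>> apply_moves:
  series:
    - [0, 0, 0, 0, 0, 0, 0]
    - [0, 0, 0, 0, 0, 0, 0]
    - [0, 0, 0, 0, 0, 0, 0]
    - [0, 0, 0, 0, 0, 0, 0]
    - [0, 0, 0, 0, 0, 0, 0]

```text
time: 2.75
position: [0.5098, -0.3165, 0.1485]
tool_rot: [0.628, 0.778, 0.0, -0.003]
ft_force: [0.8, 0.1, -0.1]
grip_width: 0.0154
```

>>> apply_moves:
  series:
    - [0, 0, 0, 0, 0, 0, 0]
    - [0, 0, 0, 0, 0, 0, 0]
    - [0, 0, 0, 0, 0, 0, 0]

```text
time: 3.0
position: [0.5098, -0.3164, 0.1485]
tool_rot: [0.628, 0.778, 0.0, -0.003]
ft_force: [0.0, -0.1, -0.7]
grip_width: 0.0147
```

Run:
```python
from h import *
goto(.508,-.3155,.145,12)
```

```text
t 3.00 pos [ 0.5098 -0.3164  0.1485] F [ 0.  -0.1 -0.7] w 0.0147
go [ 0.13 -0.15  0.35] [-0.21 -0.31  0.16]
```

>>> apply_moves:
  series:
    - [0, 0, -1, 0, 0, 0, 0]
    - [0, 0, -2.5, 0, 0, 0, 0]
    - [0, 0, -5, 0, 0, 0, 0]
    - [0, 0, -8, 0, 0, 0, 0]
    - [0, 0, -11, 0, 0, 0, 0]

```text
time: 3.42
position: [0.5099, -0.3165, 0.2598]
tool_rot: [0.628, 0.778, 0.0, -0.004]
ft_force: [0.1, 0.0, -1.4]
grip_width: 0.0148
```

>>> apply_moves:
  series:
    - [0, 0, -3, 0, 0, 0, 0]
    - [0, 0, -4.5, 0, 0, 0, 0]
    - [0, 0, -4.5, 0, 0, 0, 0]

```text
time: 3.67
position: [0.5124, -0.3186, 0.3089]
tool_rot: [0.628, 0.778, 0.0, 0.002]
ft_force: [0.4, 0.0, -0.4]
grip_width: 0.0146
```

Run:
```python
from h import *
goto(.5555,.113,.295,12.8)
```

```text
t 3.67 pos [ 0.5124 -0.3186  0.3089] F [ 0.4  0.  -0.4] w 0.0146
go [41.29 13.31  1.3 ] [ 0.15  0.17 -0.64]
```

>>> apply_moves:
  series:
    - [1.5, 0.5, 0, 0, 0, 0, 0]
    - [4.5, 1.5, 0, 0, 0, 0, 0]
    - [8, 2.6, 0, 0, 0, 0, 0]
    - [11.5, 3.7, 0, 0, 0, 0, 0]
    - [15, 4.8, 0, 0, 0, 0, 0]

```text
time: 4.08
position: [0.5242, -0.1573, 0.3019]
tool_rot: [0.629, 0.778, 0.0, -0.006]
ft_force: [-0.1, 0.6, -0.9]
grip_width: 0.0147
```

>>> apply_moves:
  series:
    - [3.5, 1.1, 0, 0, 0, 0, 0]
    - [7, 2.2, 0, 0, 0, 0, 0]
    - [10.5, 3.3, 0, 0, 0, 0, 0]
    - [14, 4.4, 0, 0, 0, 0, 0]
    - [17, 5.5, 0, 0, 0, 0, 0]

```text
time: 4.5
position: [0.5413, 0.021, 0.3027]
tool_rot: [0.628, 0.778, -0.001, -0.006]
ft_force: [0.7, 0.5, -0.1]
grip_width: 0.0148
```

>>> apply_moves:
  series:
    - [3, 1, 0, 0, 0, 0, 0]
    - [6, 2, 0, 0, 0, 0, 0]
    - [8, 2.6, 0, 0, 0, 0, 0]
    - [9, 2.8, 0, 0, 0, 0, 0]
    - [9, 2.8, 0, 0, 0, 0, 0]

```text
time: 4.92
position: [0.5504, 0.1138, 0.3035]
tool_rot: [0.627, 0.779, -0.001, -0.005]
ft_force: [0.3, 0.3, -0.8]
grip_width: 0.0152
```

Run:
```python
from h import *
goto(.5555,.113,.22,12.8)
```

```text
t 4.92 pos [0.5504 0.1138 0.3035] F [ 0.3  0.3 -0.8] w 0.0152
go [-0.24  0.55  8.35] [-0.42 -0.39 -0.44]
```

>>> apply_moves:
  series:
    - [-0.2, 0.5, 2, -0.4, -0.4, -0.4, 0]
    - [-0.2, 0.5, 4.5, -0.4, -0.4, -0.4, 0]
    - [-0.2, 0.5, 7, -0.4, -0.4, -0.4, 0]
    - [-0.2, 0.5, 8.3, -0.4, -0.4, -0.4, 0]
    - [-0.2, 0.5, 8.3, -0.4, -0.4, -0.4, 0]

```text
time: 5.33
position: [0.5539, 0.1092, 0.2181]
tool_rot: [0.626, 0.78, -0.003, -0.002]
ft_force: [-0.2, 0.1, -1.6]
grip_width: 0.015
```

>>> apply_moves:
  series:
    - [0, 0, 0, 0, 0, 0, 0]
    - [0, 0, 0, 0, 0, 0, 0]

```text
time: 5.5
position: [0.5577, 0.1099, 0.2228]
tool_rot: [0.626, 0.78, 0.001, 0.002]
ft_force: [-0.1, -0.1, -0.8]
grip_width: 0.015
```

Run:
```python
from h import *
goto(.5555,.113,.22,12.8)
s=robot.camera("scene")[:,:,::-1]
cv2.imwrite("pics/s3.png",s)
cv2.imwrite("pics/crop4.png",crop(s,325,120,100,100,6))
o=robot.get_obs();P=o["position"];z=R.from_quat(o["tool_rot"]).as_matrix()[:,2];F=P+z*.1385
print("foot",F,proj("scene",F),"top",proj("scene",P-z*.0215),"mouth",proj("scene",[.5555,.113,.065]))
```

```text
t 5.50 pos [0.5577 0.1099 0.2228] F [-0.1 -0.1 -0.8] w 0.0150
go [ 0.35 -0.15  0.28] [ 0.26  0.13 -0.3 ]
foot [0.55887187 0.10990624 0.0848362 ] [[368.00219502 201.29423189]] top [[372.75395426 151.13588493]] mouth [[367.0083309  206.06808438]]
```

View pics/crop4.png

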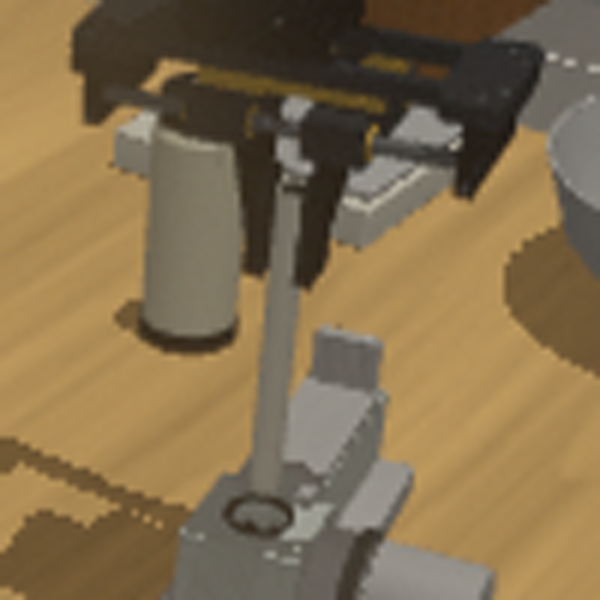

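The crop shows the tube foot hanging just above and behind the mouth: foot at about (369.2,202), ring centre at about (368,205.7). Now I'll measure the tube midline and ring with masks and correct the offset.

Run:
```python
from h import *
np.set_printoptions(precision=4,suppress=True)
o=robot.get_obs();P=o["position"];z=R.from_quat(o["tool_rot"]).as_matrix()[:,2]
s=cv2.imread("pics/s3.png");hsv=cv2.cvtColor(s,cv2.COLOR_BGR2HSV).astype(int)
r=[]
for v in range(170,190):
    u=[c for c in range(360,380) if hsv[v,c,1]<60 and hsv[v,c,2]>90]; r.append((v,np.mean(u),len(u)))
r=np.array(r);k=np.polyfit(r[:,0],r[:,1],1);print(r[::4],"col at v: ",[np.polyval(k,v).round(2) for v in (170,190,202)])
pr=proj("scene",[P+z*d for d in (.05,.09,.13)]);print(pr,[np.polyval(k,v).round(2) for v in pr[:,1]])
for n,f,(x,y,w,h) in (("scene","scene0",(359,199,18,14)),("top","top0",(262,160,22,20))):
    g=cv2.cvtColor(cv2.imread(f"pics/{f}.png"),cv2.COLOR_BGR2GRAY)[y:y+h,x:x+w]
    print(n);print(g)
```

```text
[[170.     366.5      8.    ]
 [174.     368.5556   9.    ]
 [178.     373.1429   7.    ]
 [182.     373.       8.    ]
 [186.     373.5     12.    ]] col at v:  [np.float64(368.42), np.float64(375.68), np.float64(380.03)]
[[370.5321 174.5897]
 [369.3602 186.96  ]
 [368.2354 198.8326]] [np.float64(370.08), np.float64(374.57), np.float64(378.88)]
scene
[[147 148 154 159 159 135 144 143 101 107 157 158 112 109 108 109 102 146]
 [148 151 159 160 142 100 110  98 106 155 156 157 157 157 158 156 138 147]
 [148 157 160 160 113 107 102  99 151 152 154 158 157 156 157 152 145 146]
 [157 160 159 158 154 152 126  98  99  97 124 151 151 154 156 123 132 142]
 [158 159 158 156 102  61  74  87  98  86  80  65  74 120 152 108  97  99]
 [160 159 158 128  61 101 153 151 152 152 150 124  82  58 123 144 111 108]
 [158 158 158  83  74 147 149 131 132 138 135 140 141  94  56 156 157 157]
 [158 157 157 111  99 140 116  90 108 103 103 116 133 113  61 156 158 156]
 [158 157 156 156  87  69  75  57  77 100  98  80 123  76  89 156 156 156]
 [156 155 154 155 156  91  75  68  67  81  78  60  77 109 156 157 156 1
[... 1469 characters left out ...]
7  53  76 100  93  54  87 134
  145 145 145 119]
 [140 118 133 143 144 137  97  50  87 106 108 109 111  92  56  61 121 142
  144 144 144 117]
 [144 118 133 145 144 143 137  86  48  69  70  67  64  49  61 118 142 146
  146 146 146 129]
 [144 126 132 139 137 137 131 129 110  68  44  42  64 118 135 143 146 147
  146 146 145 143]
 [136 134 135 137 137 137 112 133 143 135 133 133 134 143 146 146 147 146
  146 147 146 147]
 [136 137 127 112 111 105  87 130 146 146 147 147 147 147 147 148 148 147
  149 148 148 148]
 [104  89  87  85 125 138 136 144 148 148 148 149 149 150 150 150 148 137
  121 116 115  98]
 [ 70  63  89 127 145 150 150 151 150 150 149 149 137 121 116 106  94  83
   75  72  72  65]]
```

Run:
```python
from h import *
np.set_printoptions(precision=4,suppress=True)
for uv in ((367.7,205.8),(367.05,205.6)): print("scene",plane("scene",uv,.065))
print("top",plane("top",(273,169.7),.065))
goto(.5565,.1128,.2135,12.8)
```

```text
scene [0.5563 0.1155 0.065 ]
scene [0.5543 0.1152 0.065 ]
top [0.5536 0.1128 0.065 ]
t 5.55 pos [0.558  0.1101 0.2233] F [ 0.7 -0.6 -0.6] w 0.0150
go [ 0.3  -0.1   0.98] [ 0.33  0.14 -0.29]
```

>>> apply_moves:
  series:
    - [0.5, -0.25, 0, 0.3, 0.1, 0, 0]
    - [0.5, -0.25, 0, 0.3, 0.1, 0, 0]
    - [0.5, -0.25, 0, 0.3, 0.1, 0, 0]
    - [0.5, -0.25, 0, 0.3, 0.1, 0, 0]
  newtons: 60

```text
time: 5.88
position: [0.5538, 0.1152, 0.2228]
tool_rot: [0.625, 0.78, -0.0, -0.0]
ft_force: [-0.3, 0.3, -1.0]
grip_width: 0.0149
```

Run:
```python
from h import *
goto(.5545,.1145,.2035,12.8)
s=robot.camera("scene")[:,:,::-1];t=robot.camera("top")[:,:,::-1]
cv2.imwrite("pics/s4.png",s)
cv2.imwrite("pics/crop5.png",np.hstack([crop(s,340,165,40,60,10),crop(t,243,140,40,60,10)]))
o=robot.get_obs();P=o["position"];z=R.from_quat(o["tool_rot"]).as_matrix()[:,2];F=P+z*.1385
print("foot",F,proj("scene",F))
```

```text
t 5.88 pos [0.5538 0.1152 0.2228] F [-0.3  0.3 -1. ] w 0.0149
go [-0.08  0.05  1.93] [-0.04  0.02 -0.22]
foot [0.55360092 0.11507462 0.08398051] [[367.36392924 200.14510492]]
```

View pics/crop5.png

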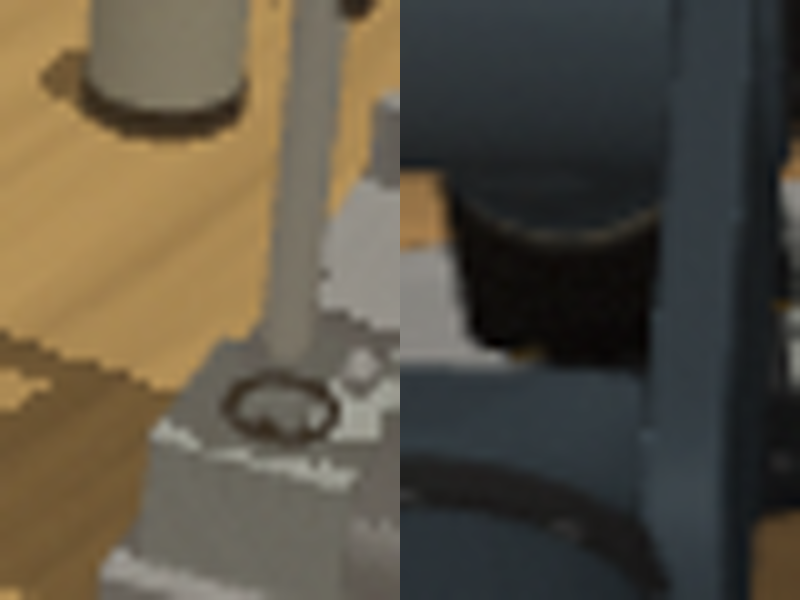

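The tube axis extended down hits the ring centre: crop x≈283 against the ring centre at (282,408). The foot height also matches the prediction, so I'll descend gently.

>>> apply_moves:
  series:
    - [0, 0, 0.4, 0, 0, 0, 0]
    - [0, 0, 0.8, 0, 0, 0, 0]
    - [0, 0, 1.2, 0, 0, 0, 0]
    - [0, 0, 1.6, 0, 0, 0, 0]
    - [0, 0, 1.9, 0, 0, 0, 0]

```text
time: 6.4
position: [0.5533, 0.115, 0.2023]
tool_rot: [0.626, 0.78, -0.001, -0.001]
ft_force: [-0.6, 0.5, -0.6]
grip_width: 0.0148
```

>>> apply_moves:
  series:
    - [0, 0, 0.2, 0, 0, 0, 0]
    - [0, 0, 0.4, 0, 0, 0, 0]
    - [0, 0, 0.5, 0, 0, 0, 0]

```text
time: 6.65
position: [0.5537, 0.1149, 0.1979]
tool_rot: [0.626, 0.78, -0.001, -0.001]
ft_force: [0.3, 0.3, -0.7]
grip_width: 0.0147
```

Run:
```python
from h import *
goto(.5545,.1145,.195,12.8)
```

```text
t 6.65 pos [0.5537 0.1149 0.1979] F [ 0.3  0.3 -0.7] w 0.0147
go [-0.06  0.07  0.29] [-0.11  0.   -0.24]
```

>>> apply_moves:
  series:
    - [0, 0, 0.15, 0, 0, 0, 0]
    - [0, 0, 0.3, 0, 0, 0, 0]
    - [0, 0, 0.4, 0, 0, 0, 0]

```text
time: 6.9
position: [0.554, 0.1149, 0.1943]
tool_rot: [0.626, 0.78, -0.0, -0.0]
ft_force: [1.4, -1.1, 0.1]
grip_width: 0.0148
```

>>> apply_moves:
  series:
    - [0, 0, 0.1, 0, 0, 0, 0]
    - [0, 0, 0.2, 0, 0, 0, 0]
    - [0, 0, 0.2, 0, 0, 0, 0]

```text
time: 7.15
position: [0.554, 0.1149, 0.1922]
tool_rot: [0.626, 0.78, -0.0, -0.0]
ft_force: [1.5, -0.8, -1.3]
grip_width: 0.0145
```

>>> apply_moves:
  series:
    - [-0.05, 0.04, 0.05, 0, 0, 0, 0]
    - [-0.05, 0.04, 0.1, 0, 0, 0, 0]
    - [-0.05, 0.04, 0.15, 0, 0, 0, 0]

```text
time: 7.4
position: [0.5544, 0.1146, 0.1909]
tool_rot: [0.626, 0.78, -0.0, -0.0]
ft_force: [0.1, -1.3, 0.8]
grip_width: 0.0149
```

>>> apply_moves:
  series:
    - [0, 0, 0.05, 0, 0, 0, 0]
    - [0, 0, 0.1, 0, 0, 0, 0]
    - [0, 0, 0.15, 0, 0, 0, 0]

```text
time: 7.65
position: [0.5546, 0.1145, 0.1897]
tool_rot: [0.626, 0.78, -0.0, 0.0]
ft_force: [1.9, -0.8, 5.0]
grip_width: 0.0147
```

>>> apply_moves:
  series:
    - [0, 0, 0.05, 0, 0, 0, 0]
    - [0, 0, 0.1, 0, 0, 0, 0]
    - [0, 0, 0.15, 0, 0, 0, 0]

```text
time: 7.9
position: [0.5548, 0.1145, 0.1889]
tool_rot: [0.625, 0.78, -0.0, 0.0]
ft_force: [0.2, -1.3, 10.4]
grip_width: 0.0146
```

>>> apply_moves:
  series:
    - [0, 0, 0.05, 0, 0, 0, 0]
    - [0, 0, 0.1, 0, 0, 0, 0]
    - [0, 0, 0.15, 0, 0, 0, 0]

```text
time: 8.15
position: [0.5551, 0.1145, 0.1884]
tool_rot: [0.626, 0.78, 0.0, 0.001]
ft_force: [-2.1, -1.3, 13.3]
grip_width: 0.0147
```

>>> apply_moves:
  series:
    - [0, 0, 0.05, 0, 0, 0, 0]
    - [0, 0, 0.1, 0, 0, 0, 0]
    - [0, 0, 0.15, 0, 0, 0, 0]

```text
time: 8.4
position: [0.5552, 0.1145, 0.1876]
tool_rot: [0.625, 0.78, 0.0, 0.001]
ft_force: [-0.6, -1.6, 17.2]
grip_width: 0.0145
```

>>> apply_moves:
  series:
    - [0, 0, 0.05, 0, 0, 0, 0]
    - [0, 0, 0.1, 0, 0, 0, 0]
    - [0, 0, 0.1, 0, 0, 0, 0]

```text
time: 8.65
position: [0.5552, 0.1145, 0.1867]
tool_rot: [0.625, 0.78, 0.0, 0.001]
ft_force: [-0.8, -2.2, 14.5]
grip_width: 0.0147
```

>>> apply_moves:
  series:
    - [-0.02, 0, 0.05, 0, 0, 0, 0]
    - [-0.03, 0, 0.1, 0, 0, 0, 0]
    - [-0.03, 0, 0.15, 0, 0, 0, 0]

```text
time: 8.9
position: [0.5553, 0.1144, 0.1852]
tool_rot: [0.626, 0.78, 0.0, 0.001]
ft_force: [-1.1, -1.0, 13.5]
grip_width: 0.0148
```

>>> apply_moves:
  series:
    - [0, 0, 0.05, 0, 0, 0, 0]
    - [0, 0, 0.1, 0, 0, 0, 0]
    - [0, 0, 0.1, 0, 0, 0, 0]

```text
time: 9.15
position: [0.5551, 0.1143, 0.1834]
tool_rot: [0.626, 0.78, 0.0, 0.001]
ft_force: [-0.1, -0.4, 10.2]
grip_width: 0.0148
```

>>> apply_moves:
  series:
    - [0, 0, 0.06, 0, 0, 0, 0]
    - [0, 0, 0.12, 0, 0, 0, 0]

```text
time: 9.32
position: [0.5551, 0.1143, 0.1822]
tool_rot: [0.626, 0.78, 0.0, 0.001]
ft_force: [-0.4, -1.2, 10.0]
grip_width: 0.0149
```

>>> apply_moves:
  series:
    - [0, 0, 0.06, 0, 0, 0, 0]
    - [0, 0, 0.12, 0, 0, 0, 0]

```text
time: 9.48
position: [0.555, 0.1143, 0.1807]
tool_rot: [0.626, 0.78, 0.0, 0.001]
ft_force: [-0.5, -0.9, 10.3]
grip_width: 0.0148
```

>>> apply_moves:
  series:
    - [0, 0, 0.06, 0, 0, 0, 0]
    - [0, 0, 0.12, 0, 0, 0, 0]

```text
time: 9.65
position: [0.555, 0.1143, 0.1794]
tool_rot: [0.626, 0.78, 0.0, 0.0]
ft_force: [0.4, -1.1, 11.5]
grip_width: 0.015
```

>>> apply_moves:
  series:
    - [0, 0, 0.06, 0, 0, 0, 0]
    - [0, 0, 0.12, 0, 0, 0, 0]

```text
time: 9.82
position: [0.555, 0.1143, 0.1783]
tool_rot: [0.626, 0.78, 0.0, 0.0]
ft_force: [-0.5, -1.6, 11.1]
grip_width: 0.0149
```

>>> apply_moves:
  series:
    - [0, 0, 0.06, 0, 0, 0, 0]
    - [0, 0, 0.12, 0, 0, 0, 0]

```text
time: 9.98
position: [0.5552, 0.1143, 0.1776]
tool_rot: [0.626, 0.78, 0.0, 0.001]
ft_force: [-1.5, -0.7, 17.2]
grip_width: 0.0147
```

>>> apply_moves:
  series:
    - [0, 0, 0.06, 0, 0, 0, 0]
    - [0, 0, 0.12, 0, 0, 0, 0]

```text
time: 10.15
position: [0.5554, 0.1143, 0.1776]
tool_rot: [0.625, 0.78, 0.0, 0.001]
ft_force: [-2.9, -1.5, 24.5]
grip_width: 0.0149
```

>>> apply_moves:
  series:
    - [0, 0, 0.05, 0, 0, 0, 0]
    - [0, 0, 0.05, 0, 0, 0, 0]

```text
time: 10.32
position: [0.5554, 0.1143, 0.1776]
tool_rot: [0.625, 0.78, 0.001, 0.001]
ft_force: [-3.8, -1.2, 23.1]
grip_width: 0.0148
```

Run:
```python
from h import *
goto(.5552,.1143,.1776,12.8)
s=robot.camera("scene")[:,:,::-1]; cv2.imwrite("pics/s5.png",s)
cv2.imwrite("pics/crop6.png",crop(s,325,120,100,100,6))
P=robot.get_obs()["position"]; print(proj("scene",P+[0,0,.0215]))
```

```text
t 10.32 pos [0.5554 0.1143 0.1776] F [-3.8 -1.2 23.1] w 0.0148
go [ 0.   -0.02 -0.  ] [ 0.13  0.06 -0.23]
[[371.26232895 165.46817952]]
```

View pics/crop6.png

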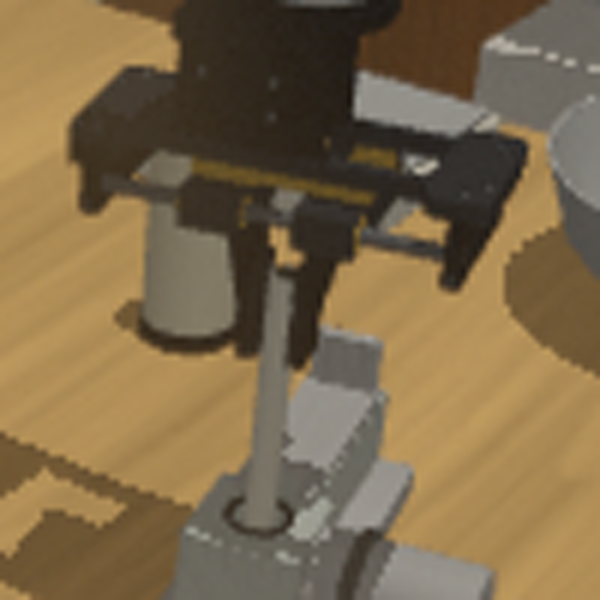

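The tube is in the collet, upright, with its top at about (373,165). That gives a depth near 26 mm and little or no slip in the grip. One slightly firmer push, well below 40 N, should confirm it's the stop.

>>> apply_moves:
  series:
    - [0, -0.03, 0.05, 0, 0, 0, 0]
    - [0, -0.05, 0.1, 0, 0, 0, 0]

```text
time: 10.53
position: [0.5555, 0.1143, 0.1775]
tool_rot: [0.625, 0.78, 0.001, 0.002]
ft_force: [-2.2, -1.1, 31.3]
grip_width: 0.0149
```

>>> apply_moves:
  series:
    - [0, 0, 0, 0, 0, 0, 0]
    - [0, 0, 0, 0, 0, 0, 0]

```text
time: 10.7
position: [0.5554, 0.1143, 0.1775]
tool_rot: [0.625, 0.78, 0.001, 0.002]
ft_force: [-3.4, -1.8, 27.3]
grip_width: 0.015
```

It held rigidly with no creep, so it's on the stop. I'll relieve the load and release.

>>> apply_moves:
  series:
    - [0, 0, -0.1, 0, 0, 0, 0]
    - [0, 0, -0.2, 0, 0, 0, 0]
    - [0, 0, -0.3, 0, 0, 0, 0]
    - [0, 0, -0.35, 0, 0, 0, 0]

```text
time: 11.03
position: [0.5546, 0.1142, 0.1778]
tool_rot: [0.626, 0.78, 0.0, 0.001]
ft_force: [-0.0, -0.4, 6.4]
grip_width: 0.015
```

>>> apply_moves:
  series:
    - [0, 0, 0, 0, 0, 0, 0]
    - [0, 0, 0, 0, 0, 0, 0]

```text
time: 11.2
position: [0.5547, 0.1142, 0.1777]
tool_rot: [0.626, 0.78, 0.0, 0.001]
ft_force: [-0.5, -1.3, 10.3]
grip_width: 0.015
```

>>> apply_moves:
  series:
    - [0, 0, 0, 0, 0, 0, 0.6]
    - [0, 0, 0, 0, 0, 0, 0.6]
    - [0, 0, 0, 0, 0, 0, 0.6]
    - [0, 0, 0, 0, 0, 0, 0.6]
    - [0, 0, 0, 0, 0, 0, 0.6]

```text
time: 11.62
position: [0.553, 0.1143, 0.1754]
tool_rot: [0.626, 0.78, -0.001, -0.001]
ft_force: [1.1, -0.5, 0.3]
grip_width: 0.0403
```

>>> apply_moves:
  series:
    - [0, 0, 0, 0, 0, 0, 0.6]
    - [0, 0, -1, 0, 0, 0, 0.6]
    - [0, 0, -3, 0, 0, 0, 0.6]
    - [0, 0, -5.5, 0, 0, 0, 0.6]
    - [0, 0, -7, 0, 0, 0, 0.6]

```text
time: 12.03
position: [0.5546, 0.1143, 0.2486]
tool_rot: [0.626, 0.78, 0.0, 0.0]
ft_force: [0.1, 0.2, -0.4]
grip_width: 0.0522
```

Run:
```python
from h import *
# tab face: closed 105 mm from axis along fitting +y; open up to 135
a=np.radians(12.8);Y=np.array([-np.sin(a),np.cos(a)]);m=np.array([.5546,.1143])
s=cv2.imread("pics/scene0.png")
for d in (.105,.127,.135): print(d,(m+Y*d).round(4),proj("scene",[*(m+Y*d),.102]))
for uv in ((437,507),(447,563)): print("tab top back",(plane("top",(220+(uv[0]-400)/5,130+(uv[1]-300)/5),.102)[:2]-m)@Y)
T=m+Y*.16; goto(T[0],T[1],.25,12.8)
```

```text
0.105 [0.5313 0.2167] [[379.06769675 178.63959423]]
0.127 [0.5265 0.2381] [[381.19599597 175.4509627 ]]
0.135 [0.5247 0.2459] [[381.95550783 174.31305718]]
tab top back 0.12816730630549328
tab top back 0.12840733257024134
t 12.03 pos [0.5546 0.1143 0.2486] F [ 0.1  0.2 -0.4] w 0.0522
go [16.   -0.07 -0.15] [ 0.06  0.03 -0.24]
```

Run:
```python
from h import *
a=np.radians(12.8);X=np.array([np.cos(a),np.sin(a)]);Y=np.array([-np.sin(a),np.cos(a)]);m=np.array([.5546,.1143])
for n,p in (("bottle top-view cap",plane("top",(185,230),.17)),("bottle base scene",plane("scene",(357,175),0)),("jar",plane("top",(193,118),.09)),("bowl",plane("top",(116,143),.08))):
    print(n,p.round(3),"fitting x,y",(p[:2]-m)@X,(p[:2]-m)@Y)
s=robot.camera("scene")[:,:,::-1];cv2.imwrite("pics/s6.png",s)
cv2.imwrite("pics/crop7.png",crop(s,320,110,110,110,5))
```

```text
bottle top-view cap [0.365 0.339 0.17 ] fitting x,y -0.13469968550109973 0.2609869828104502
bottle base scene [0.373 0.348 0.   ] fitting x,y -0.12495063958977781 0.2679982622759213
jar [0.699 0.354 0.09 ] fitting x,y 0.19415828164148846 0.20138846143706488
bowl [0.62  0.582 0.08 ] fitting x,y 0.16729756443672014 0.44147562425581005
```

View pics/crop7.png

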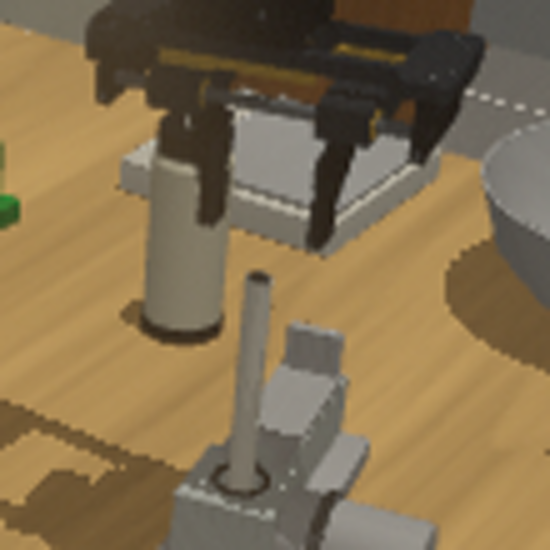

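The released tube stands upright in the collet (crop top (258,280), base (240,480)), and the bottle is clear of the next path. I'll close the fingers and go behind the tab.

>>> apply_moves:
  series:
    - [3, 0, 0, 0, 0, 0, 0]
    - [6.5, 0, 0, 0, 0, 0, 0]
    - [10, 0, 0, 0, 0, 0, 0]
    - [13.5, 0, 0, 0, 0, -0.2, 0]
    - [16, 0, 0, 0, 0, -0.2, 0]
  newtons: 20

```text
time: 12.5
position: [0.5179, 0.2728, 0.2461]
tool_rot: [0.624, 0.782, -0.0, -0.001]
ft_force: [-0.5, -0.7, -0.3]
grip_width: 0.0267
```

>>> apply_moves:
  series:
    - [0, 0, 2, 0, 0, 0, 0]
    - [0, 0, 5, 0, 0, 0, 0]
    - [0, 0, 8, 0, 0, 0, 0]
    - [0, 0, 11, 0, 0, 0, 0]
    - [0, 0, 12, 0, 0, 0, 0]

```text
time: 12.92
position: [0.5159, 0.2696, 0.1221]
tool_rot: [0.624, 0.781, -0.004, -0.003]
ft_force: [0.2, -1.0, 0.1]
grip_width: 0.0011
```

>>> apply_moves:
  series:
    - [0, 0, 0.5, 0, 0, 0, 0]
    - [0, 0, 1, 0, 0, 0, 0]
    - [0, 0, 1, 0, 0, 0, 0]

```text
time: 13.17
position: [0.5194, 0.2704, 0.1164]
tool_rot: [0.624, 0.781, -0.0, -0.0]
ft_force: [0.1, -0.2, 0.2]
grip_width: 0.0003
```

```bash
cat >> h.py <<'E'
def fy():
    a=np.radians(12.8);o=robot.get_obs();d=o["position"][:2]-[.5546,.1143]
    print("fit x %.4f y %.4f"%(d@[np.cos(a),np.sin(a)],d@[-np.sin(a),np.cos(a)]))
    print("pushF",o["ft_force"][:2]@[-np.sin(a),np.cos(a)])
E
python3 - <<'E'
from h import *
a=np.radians(12.8);T=np.array([.5546,.1143])+.114*np.array([-np.sin(a),np.cos(a)])
goto(*T,.112,12.8);fy()
E
```

```text
t 13.17 pos [0.5194 0.2704 0.1164] F [ 0.1 -0.2  0.2] w 0.0003
go [-4.61 -0.02  0.44] [-0.04 -0.01 -0.06]
fit x 0.0003 y 0.1601
pushF -0.23779462635858364
```

>>> apply_moves:
  series:
    - [0, 0, 0.6, 0, 0, 0, 0]
    - [-0.5, 0, 0.6, 0, 0, 0, 0]
    - [-1, 0, 0.6, 0, 0, 0, 0]
    - [-1.4, 0, 0.6, 0, 0, 0, 0]
    - [-1.7, 0, 0.6, 0, 0, 0, 0]

```text
time: 13.58
position: [0.523, 0.2535, 0.1107]
tool_rot: [0.625, 0.781, 0.0, -0.001]
ft_force: [-0.8, 2.3, 0.9]
grip_width: 0.0005
```

>>> apply_moves:
  series:
    - [-0.2, 0, 0, 0, 0, 0, 0]
    - [-0.4, 0, 0, 0, 0, 0, 0]
    - [-0.6, 0, 0, 0, 0, 0, 0]
    - [-0.8, 0, 0, 0, 0, 0, 0]
    - [-1, 0, 0, 0, 0, 0, 0]

```text
time: 14.0
position: [0.5249, 0.244, 0.1101]
tool_rot: [0.624, 0.781, -0.0, -0.0]
ft_force: [-0.1, 2.4, 1.6]
grip_width: 0.0005
```

Run:
```python
from h import *
goto(.53,.22,.11,12.8);fy()
```

```text
t 14.00 pos [0.5249 0.244  0.1101] F [-0.1  2.4  1.6] w 0.0005
go [-2.46 -0.03  0.01] [-0.07 -0.01 -0.04]
fit x -0.0002 y 0.1331
pushF 2.3176304101603895
```

>>> apply_moves:
  series:
    - [-0.3, 0, 0, 0, 0, 0, 0]
    - [-0.6, 0, 0, 0, 0, 0, 0]
    - [-0.9, 0, 0, 0, 0, 0, 0]
    - [-1.2, 0, 0, 0, 0, 0, 0]
    - [-1.4, 0, 0, 0, 0, 0, 0]

```text
time: 14.42
position: [0.5279, 0.2299, 0.11]
tool_rot: [0.624, 0.781, -0.001, -0.001]
ft_force: [-0.6, 1.7, 1.0]
grip_width: 0.0005
```

>>> apply_moves:
  series:
    - [-0.1, 0, 0, 0, 0, 0, 0]
    - [-0.2, 0, 0, 0, 0, 0, 0]
    - [-0.3, 0, 0, 0, 0, 0, 0]

```text
time: 14.67
position: [0.5281, 0.2286, 0.11]
tool_rot: [0.625, 0.781, 0.0, -0.002]
ft_force: [-2.2, 8.7, 2.4]
grip_width: 0.0003
```

Run:
```python
from h import *
goto(.53,.22,.11,12.8);fy()
```

```text
t 14.67 pos [0.5281 0.2286 0.11  ] F [-2.2  8.7  2.4] w 0.0003
go [-0.88 -0.   -0.  ] [-0.1  -0.16 -0.14]
fit x -0.0005 y 0.1173
pushF 8.937145771391329
```

>>> apply_moves:
  series:
    - [-0.1, 0, 0, 0, 0, 0, 0]
    - [-0.2, 0, 0, 0, 0, 0, 0]
    - [-0.2, 0, 0, 0, 0, 0, 0]

```text
time: 14.92
position: [0.5281, 0.2284, 0.1101]
tool_rot: [0.625, 0.78, 0.001, -0.003]
ft_force: [-2.8, 11.7, 2.2]
grip_width: 0.0006
```

Run:
```python
from h import *
goto(.53,.22,.11,12.8);fy()
s=robot.camera("scene")[:,:,::-1];cv2.imwrite("pics/s7.png",s)
cv2.imwrite("pics/crop8.png",crop(s,340,150,80,80,7))
```

```text
t 14.92 pos [0.5281 0.2284 0.1101] F [-2.8 11.7  2.2] w 0.0006
go [-0.86 -0.    0.  ] [-0.07 -0.32 -0.19]
fit x -0.0005 y 0.1172
pushF 12.056889791137449
```

View pics/crop8.png

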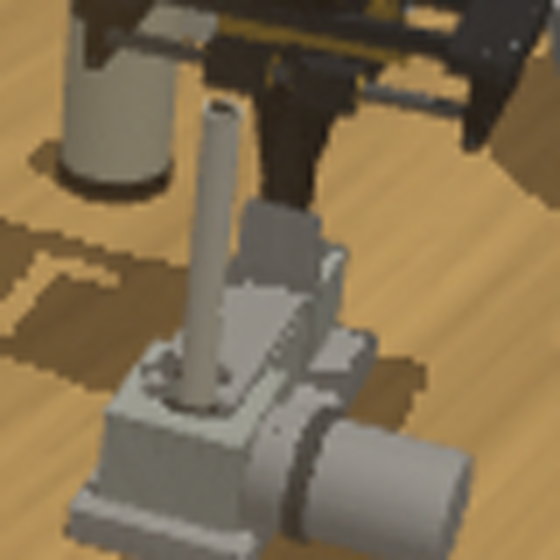

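Run:
```python
from h import *
np.set_printoptions(precision=1,suppress=True)
a=np.radians(12.8);X=np.array([np.cos(a),np.sin(a)]);Y=np.array([-np.sin(a),np.cos(a)]);m=np.array([.5546,.1143])
for D in (.105,.108,.111):
    P=[[*(m+sx*.018*X+(D-k)*Y),z] for sx in (-1,1) for k,z in ((0,.102),(.008,.102),(.008,.072))]
    uv=proj("scene",P)+[.65,.2]; print(D,((uv-[340,150]+.5)*7-.5).tolist())
```

```text
0.105 [[241.99355437554806, 195.89718155965284], [236.30455775097084, 204.07915364158535], [230.23574519136986, 262.09715497904926], [320.4711787944123, 213.9530747927694], [315.1224475318903, 222.3152480406255], [307.8761262090713, 280.6898771428623]]
0.108 [[244.11218795546336, 192.8501414668838], [238.44466539292398, 201.00122933712305], [232.3573306722318, 258.95382298139873], [322.462946713951, 210.83915719339242], [317.13462075468055, 219.16942891683294], [309.8736073344629, 277.47824334485165]]
0.111 [[246.2228520201292, 189.81456321098807], [240.57668216233168, 197.93494140681452], [234.4710069908877, 255.82220916473113], [324.447142600605, 207.7370776632165], [319.13910539794307, 216.0356300705383], [311.8635634174407, 274.27870862514544]]
```

>>> apply_moves:
  series:
    - [-0.1, 0, 0, 0, 0, 0, 0]
    - [-0.2, 0, 0, 0, 0, 0, 0]
    - [-0.2, 0, 0, 0, 0, 0, 0]

```text
time: 15.22
position: [0.5282, 0.2283, 0.1101]
tool_rot: [0.626, 0.78, 0.002, -0.004]
ft_force: [-3.3, 17.9, 1.4]
grip_width: 0.0004
```

Run:
```python
from h import *
goto(.53,.22,.11,12.8);fy()
```

```text
t 15.22 pos [0.5282 0.2283 0.1101] F [-3.3 17.9  1.4] w 0.0004
go [-0.84 -0.    0.01] [-0.05 -0.49 -0.25]
fit x -0.0005 y 0.1170
pushF 18.208664743432795
```

The force rises to 18 N with no motion. The tab's back-right top corner, seen at crop (~320,215), matches the prediction of (320,214) for a closed fork (D=105 mm). The prongs straddle the tube. I'll back off and raise.

>>> apply_moves:
  series:
    - [0.5, 0, 0, 0, 0, 0, 0]
    - [1, 0, 0, 0, 0, 0, 0]
    - [2, 0, 0, 0, 0, 0, 0]
    - [3, 0, 0, 0, 0, 0, 0]
    - [3.5, 0, 0, 0, 0, 0, 0]

```text
time: 15.63
position: [0.5213, 0.2586, 0.1098]
tool_rot: [0.624, 0.781, -0.001, -0.001]
ft_force: [-0.3, -0.7, -0.5]
grip_width: 0.0004
```

>>> apply_moves:
  series:
    - [0, 0, -1, 0, 0, 0, 0]
    - [0, 0, -4, 0, 0, 0, 0]
    - [0, 0, -8, 0, 0, 0, 0]
    - [0, 0, -12, 0, 0, 0, 0]
    - [0, 0, -14, 0, 0, 0, 0]

```text
time: 16.05
position: [0.524, 0.2581, 0.2556]
tool_rot: [0.624, 0.781, 0.002, 0.002]
ft_force: [1.8, 0.0, -0.1]
grip_width: 0.0004
```

>>> apply_moves:
  series:
    - [3, 0, 0, 0, 0, 0, 0.3]
    - [6, 0, 0, 0, 0, 0, 0.3]
    - [6, 0, 0, 0, 0, 0, 0.3]
    - [6, 0, 0, 0, 0, 0, 0.3]
    - [6, 0, 0, 0, 0, 0, 0.3]

```text
time: 16.47
position: [0.5085, 0.3158, 0.2502]
tool_rot: [0.624, 0.781, -0.001, -0.0]
ft_force: [-0.3, 0.3, -0.4]
grip_width: 0.0229
```

Run:
```python
from h import *
goto(.53,.22,.25,12.8);fy()
s=robot.camera("scene")[:,:,::-1];t=robot.camera("top")[:,:,::-1];cv2.imwrite("pics/s8.png",s)
a=np.vstack([crop(s,340,150,80,80,5),np.zeros((200,400,3),np.uint8)])
a[400:]=cv2.resize(s[180:280,190:390],(400,200))
cv2.imwrite("pics/crop9.png",np.hstack([a,crop(t,220,120,80,120,5)]))
```

```text
t 16.47 pos [0.5085 0.3158 0.2502] F [-0.3  0.3 -0.4] w 0.0229
go [-9.81 -0.02  0.03] [-0.11  0.05 -0.01]
fit x -0.0003 y 0.2067
pushF 0.3223342006033988
```

View pics/crop9.png

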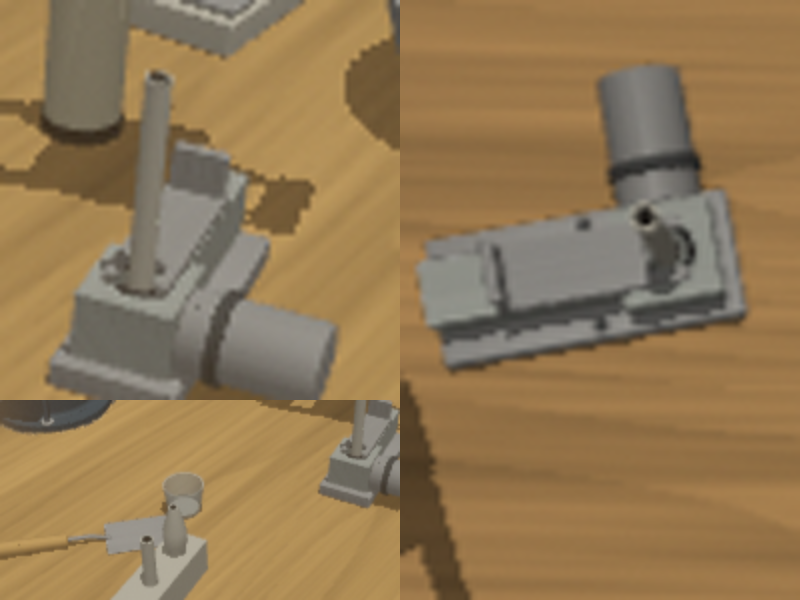

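The final view shows the tube upright in the collet, with its top at scene (371.6,165.4). The prediction for fully home is (371.9,165.5). The fork is closed around the tube, the tab has moved in, and the rack's bystanders stand as before. Nothing is touching the robot, so I'll hand in.

```bash
python3 -c "
from rig import robot
print(robot.hand_in(), robot.get_obs()['time'])"
```

```text
the job is handed in; nothing more can be done
the job is handed in; nothing more can be done
```

The feed tube is fully home in the pump collet, and the locking fork is closed around it. The job is handed in at about 16.6 s robot time, with the robot touching nothing; the hand-in gave no verdict.

- **Tube:** I took the long tube from the rack's -y end socket and pushed it through the seal at about 10–17 N. It slid at about 10–11 N until a rigid stop about 26 mm below the mouth. A confirming push read at most 31 N at the wrist, below the 40 N ramming limit, and the tube did not move further.
- **Fork:** After releasing the tube, I pushed the tab with closed fingers until the force rose to 18 N with no more travel. The tab's position in the image matches the closed position, and the prongs straddle the tube.
- **Last checks:** The tube's top is where a fully inserted tube should be, within about half a pixel. The short tube and nozzle stand in the rack as before, and the cup and spatula are undisturbed.
- **Disagreements:**
  - The two cameras differed by about 5 mm on the mouth position. I settled it by comparing the held tube with the mouth in the scene camera.
  - The sliding friction was slightly above the stated 3–9 N.
  - The fork's stop came with the gripper centre about 3 mm further out than the pad width implied. I put that down to fingers wider than the pads, since the tab's image position agreed with closed.

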